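# Change over the carriers at the inspection window

### The job

The carrier on the round inspection window is finished. First clear the two tools off the taped square that has no carrier: lay the tweezers flat in the long bin and stand the eyepiece upright in the square bin, set down gently, not dropped. Then slide the finished carrier along the bench, without lifting or tipping it, to the middle of the cleared square, and after that slide the waiting carrier the same way from its own square to the middle of the window; let go of everything and leave the jar and the bottle where they are.

Things in the scene. Friction and masses are not known exactly. Their poses are not given: they have to be found in the camera images.
- carrier_done: Round black dish, 110 mm diameter, rim 16 mm high, with an upright round aluminium grip post in its centre (22 mm diameter, straight from 16 mm up to its top at 75 mm) and white modules round it; 0.25 to 0.46 kg, slides freely on bench, tape and window. Origin at the centre of its underside, on the post's axis, z up. This one stands on the window at the start (within about 10 mm of its centre).
- carrier_next: Round black dish, 110 mm diameter, rim 16 mm high, with an upright round aluminium grip post in its centre (22 mm diameter, straight from 16 mm up to its top at 75 mm) and white modules round it; 0.25 to 0.46 kg, slides freely on bench, tape and window. Origin at the centre of its underside, on the post's axis, z up. This one, looking the same, stands in a taped square at the start.
- tweezers: Rigid dark steel tweezers lying flat, 150 mm long along x (tips to +x, joined end to -x), 12 mm high, 14 mm wide across y at the middle; 40 g. Origin midway along them, on the underside. They lie on the carrier-free square.
- tweezers_tip (a point): Point near the tweezers' tips, 73 mm from their origin along +x, 6 mm up.
- tweezers_tail (a point): Point near the tweezers' joined end, 73 mm from their origin along -x, 6 mm up.
- eyepiece: Spare microscope eyepiece standing upright: cylinder 65 mm tall, aluminium barrel 34 mm diameter below, black rubber eyecup 38 mm diameter from 34 mm height to the top; 90 g. Origin at the centre of its underside, z up. On the same square, 75 mm or more from the tweezers' origin.
- square_empty: Taped square on the bench, flat, 160 mm outside, 140 mm inside the yellow tape: the one with no carrier, where the two tools lie. Origin at its centre, at bench height (z = 0).
- square_waiting: Taped square of the same look and size, where the waiting carrier stands. Origin at its centre, at bench height.
- window: Round white inspection window flush with the bench, 140 mm diameter, with a black border ring to 160 mm. Origin at its centre, at bench height. The three marked places form a triangle, so that the straight way between any two is free.
- long_bin: Grey open bin, fixed, 210 mm along its x, 100 mm along its y, 40 mm high, walls and floor 4 mm. Origin at the centre of its underside.
- square_bin: Grey open bin, fixed, 130 mm by 130 mm, 40 mm high, walls and floor 4 mm. Origin at the centre of its underside.
- jar: White plastic jar, 48 mm diameter, 58 mm tall. Loose bystander: leave it where it is. Origin at the centre of its underside.
- bottle: Amber glass bottle, 40 mm diameter, 65 mm tall. Loose bystander: leave it where it is. Origin at the centre of its underside.

How it is judged (in metres and radians):
On the way, in this order (a step that is already met when the one before it is completed fails the run):
1. tweezers lying in the long bin and eyepiece standing in the square bin, both released (x of tweezers in the frame of long_bin between -0.05 and 0.05 m and y of tweezers in the frame of long_bin between -0.045 and 0.045 m and height (world z) of each of tweezers_tip, tweezers_tail below 0.035 m and linear speed of each of tweezers, eyepiece below 0.02 m/s and contact force between the fingers and tweezers below 0.2 N and x of eyepiece in the frame of square_bin between -0.05 and 0.05 m and y of eyepiece in the frame of square_bin between -0.05 and 0.05 m and angle between eyepiece's own z axis and vertical below 0.2 rad and height (world z) of eyepiece below 0.012 m and contact force between the fingers and eyepiece below 0.2 N), for 0.2 s.
2. finished carrier slid to the middle of the cleared square and released (horizontal distance between carrier_done and square_empty below 0.016 m and linear speed of carrier_done below 0.02 m/s and contact force between the fingers and carrier_done below 0.2 N), for 0.2 s.
3. waiting carrier slid to the middle of the window and released (horizontal distance between carrier_next and window below 0.016 m and linear speed of carrier_next below 0.02 m/s and contact force between the fingers and carrier_next below 0.2 N), for 0.2 s.
At the end, for the whole second after the job is handed in: Tweezers inside the long bin, both ends below its rim; eyepiece upright (0.2 rad) on the square bin's floor; finished carrier flat, centre within 16 mm of the cleared square's; waiting carrier flat, centre within 16 mm of the window's; all released and at rest (all of step 1 and all of step 2 and all of step 3 and height (world z) of each of carrier_done, carrier_next below 0.004 m); the robot touches nothing.
It fails at once if a carrier is lifted more than 10 mm (height (world z) of any of carrier_done, carrier_next above 0.01 m).
It fails at once if a carrier is tipped more than 0.2 rad (angle between any of carrier_done, carrier_next's own z axis and vertical above 0.2 rad).
It fails at once if a tool is dropped: it moves faster than 0.8 m/s (a fall of over 30 mm) with no finger on it ((linear speed of eyepiece above 0.8 m/s and contact force between the fingers and eyepiece below 0.1 N) or (linear speed of tweezers above 0.8 m/s and contact force between the fingers and tweezers below 0.1 N)).
It fails at once if the jar or the bottle is moved more than 25 mm (distance of any of jar, bottle from where it was at the start of the episode above 0.025 m).
It also fails if it takes over 72 s, if anything falls off the work surface, if the arm or the gripper's body presses on something with over 40 N, if the wrist force passes 120 N, or if a joint passes its speed limit or range.

### The arm

A 6-joint arm with a two-finger parallel gripper is mounted at the origin on the work surface. World frame = base frame: x ahead of the robot, y to its left, z up, the work surface at z = 0. Lengths are in mm, angles in degrees, forces in N, time in s.
With the tool pointing down it reaches from about 350 to 850 mm from the base axis. Payload 8.1 kg.
Tool frame: the origin (TCP) lies midway between the tips of the shut fingers; the grasp point (between the pads) lies 19 mm behind it; z points along the fingers, y is the line along which they close (so a half turn about z gives the same grasp; the last joint's range is limited). The gripper opens to 85 mm and grips with 20 to 120 N. Pads are 22 mm wide; open, the fingers measure 114 mm over their backs; the gripper's body (76 mm by 85 mm) begins 54 mm behind the grasp point. The pads swing forward as they close: fully open they stand 13 mm farther back than shut.
Start: joints at [-76.914, 7.471, 85.268, -0, 87.261, -4.893], TCP at [185.225, -570.699, 231.292] pointing down, gripper open.
Joint ranges: [-169.43, 169.43], [-51.17, 129.36], [1.28, 143.12], [-76.62, 256.62], [0, 156.53], [-152.29, 152.29]. Speed limits (degrees/s): [136.94, 136.94, 159.86, 180, 180, 180].

### API

Orientations are given as [roll, pitch, yaw] about the fixed x, y, z axes, in that order (R = Rz(yaw) Ry(pitch) Rx(roll)).
In Python, from bench import sensors, optics, r gives the robot as it stands.
- The arm moves only by the tool apply_moves, never from a script. Its argument "targets" is a list of rows, each a list of 7 numbers: the shift along the tool's x, y, z in mm, then the turn, a rotation vector about the tool's x, y, z in rad, then the closure, from 0 (fully open) to 1 (shut). In form: [[x, y, z, wx, wy, wz, claw], ...]. A call has 1 to 20 rows; each row shifts and turns the commanded pose from where the row before left it, along the tool's axes as they then stand; what a row does not reach is not made up. A row lasts 1/8 s, in which the tool goes at most 62.5 mm and 10.7 degrees, less where a joint would pass 70% of its speed; a pose out of reach is approached as far as the arm can. A call is refused whole if a number of a shift passes 62.5 or a number of a turn 0.188, either way. A call with a gripper value outside its range is refused whole. The fingers move at their own pace and stop on an object; "force" is the grip in N (left out, the last holds). Time passes only in rows, so rows that do not move let the fingers close. It gives the time, the measured TCP pose, the force, the opening and the grip force at its end, in the units of the state.
- sensors.sense(): the state, without advancing time (a new reading comes with each control period).
- optics.snapshot(name): name is "scene" or "top" or "wrist"; returns the picture (400x640x3 uint8, red, green, blue); there is no depth.
- optics.get_calibration(name): a dict with "camera_matrix" (3x3 intrinsics, pixels), "dist_coeffs" ([k1, k2, p1, p2, k3] as OpenCV has them; the pictures are not rectified), "pose" (4x4, takes a point from camera to world coordinates). Camera axes: x right, y down, z forward; pixel columns grow to the right and rows downward; lengths in mm; the calibration is good to about 2 mm. A picture is of the moment at which its call begins: read the wrist's pose just before it. get_calibration takes no time and is no camera call; for the wrist camera it gives the pose at the moment of the call.
- r.hand_in(): hands the job in; it is judged then, once.
The state is a dict: "time": time; "joint_pos": joint angles; "qd": joint speeds; "joint_efforts": joint torques, N m; "tool_pos": TCP position; "tcp_rot": TCP orientation; "ft_force": force on the tool from outside, world axes, zero at the start; "wrist_torque": the same for the moment, N m; "finger_gap": finger opening in mm; "grip_force": force on a finger pad.
Only numpy, scipy, OpenCV 4.12 (cv2) and the standard library are available. Lean on these libraries where they do the work, as an engineer would, in place of code of your own. Each camera call takes 0.05 s, during which the arm holds its last target. There are 200 camera calls.

## Working session

There is one attempt and no reset: what is moved stays moved. The work goes in short steps, Python scripts to look and compute and a tool call to move; the robot and the scene stay as the last step left them, time stands still between calls to the robot, and variables do not carry over. Pictures are saved under pics/ and viewed, at most 10 in all, crops included, and the job is handed in when it is done.

Besides the shell and the picture viewer there is one more tool, called after "Emit:" in YAML: its name, and indented under it one key for each argument. apply_moves: Moves the arm, as the interface text tells. Its arguments: {"type":"object","properties":{"targets":{"type":"array"},"force":{"type":"number"}},"required":["targets"]}

```bash
mkdir -p pics; ls
python3 - <<'E'
from bench import sensors, optics, r
import cv2, numpy as np
s=sensors.sense(); print(s)
for n in ["scene","top","wrist"]:
    c=optics.get_calibration(n); print(n,np.round(c["camera_matrix"],1).tolist(),c["dist_coeffs"],np.round(c["pose"],3).tolist())
    im=optics.snapshot(n); cv2.imwrite(f"pics/{n}0.png",im[:,:,::-1])
E
```

```text
pics
{'time': 0.0, 'joint_pos': array([-7.69114866e+01,  7.51415056e+00,  8.53290589e+01,  1.06926935e-03,
        8.72614372e+01, -4.89541435e+00]), 'qd': array([ 0.06058576, -0.04044006, -0.10075231,  0.05695025, -0.0892561 ,
        0.01658279]), 'joint_efforts': array([-4.20913175e-04, -5.69409120e+01, -5.00546551e+01, -1.36977692e-04,
        1.50619989e-02,  3.55508902e-06]), 'tool_pos': array([ 185.13068223, -570.15234614,  230.25652386]), 'tcp_rot': array([-1.79895826e+02, -9.99430708e-03,  1.79838666e+01]), 'ft_force': array([-0.30376787, -0.12433074,  1.00787153]), 'wrist_torque': array([-0.01558868,  0.04373177, -0.00133782]), 'grip_force': 0.0, 'finger_gap': 85.02862850833561}
scene [[423.5, 0.0, 319.7], [0.0, 423.5, 200.3], [0.0, 0.0, 1.0]] [-0.10476598  0.          0.          0.          0.        ] [[-0.557, 0.473, -0.683, 1164.961], [0.83, 0.297, -0.471, 424.982], [-0.02, -0.829, -0.559, 543.855], [0.0, 0.0, 0.0, 1.0]]
top [[368.8, 0.0, 321.2], [0.0, 368.8, 204.7], [0.0, 0.0, 1.0]] [-0.03019118  0.          0.          0.          0.        ] [[0.168, -0.964, 0.207, 371.436], [-0.986, -0.163, 0.038, -19.595], [-0.003, -0.211, -0.977, 927.202], [0.0, 0.0, 0.0, 1.0]]
wrist [[353.3, 0.0, 320.6], [0.0, 353.3, 201.6], [0.0, 0.0, 1.0]] [-0.07742793  0.          0.          0.          0.        ] [[0.309, -0.899, -0.31, 265.163], [-0.951, -0.293, -0.099, -544.843], [-0.002, 0.326, -0.945, 373.131], [0.0, 0.0, 0.0, 1.0]]
```

View pics/top0.png

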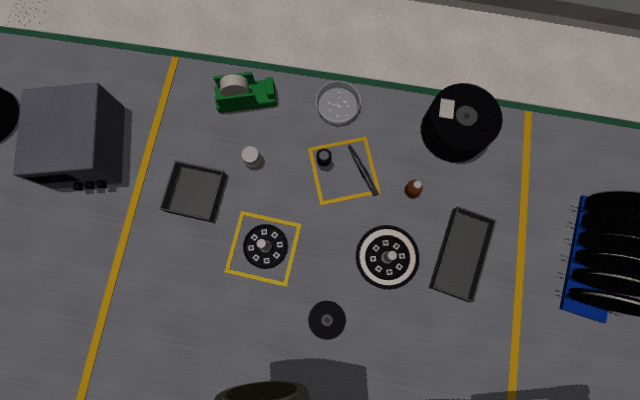

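View pics/scene0.png

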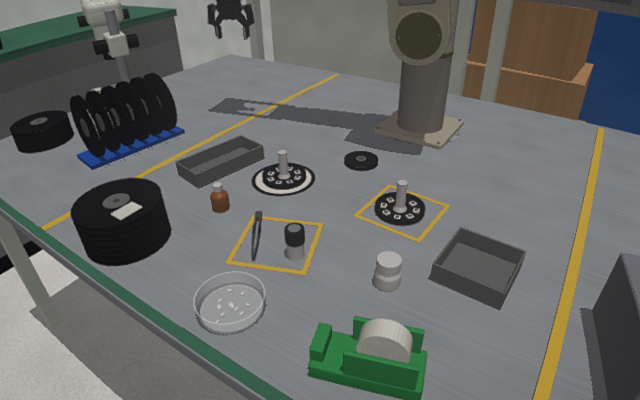

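The top view shows the empty square at about (343,171) with the eyepiece (323,157) and tweezers (350,147)-(377,194). The window is at (388,257), the waiting square at (263,248), the long bin at (463,254), the square bin at (195,191), the jar at (251,156) and the bottle at (414,188). A black puck sits at (327,320). The scene view agrees: eyepiece cup near (294,235), posts topped at (283,152) and (402,183).

```bash
cat > h.py <<'E'
import cv2, numpy as np
from bench import sensors, optics, r
def rays(c,p):
    u=cv2.undistortPoints(np.float64(p).reshape(-1,1,2),c["camera_matrix"],c["dist_coeffs"]).reshape(-1,2)
    T=np.array(c["pose"]); return T[:3,3], np.c_[u,np.ones(len(u))]@T[:3,:3].T
def plane(c,p,z):
    o,d=rays(c,p); return (o+d*((z-o[2])/d[:,2])[:,None])
def tri(c1,p1,c2,p2):
    o1,d1=rays(c1,[p1]);o2,d2=rays(c2,[p2]);d1=d1[0];d2=d2[0]
    a=np.linalg.lstsq(np.c_[d1,-d2],o2-o1,rcond=None)[0]
    q1=o1+a[0]*d1;q2=o2+a[1]*d2; return (q1+q2)/2,np.linalg.norm(q1-q2)
def yellow(im):
    h=cv2.cvtColor(im,cv2.COLOR_RGB2HSV); return cv2.inRange(h,(18,110,90),(35,255,255))
def squares(im,c):
    out=[]
    for k in cv2.findContours(yellow(im),cv2.RETR_EXTERNAL,cv2.CHAIN_APPROX_NONE)[0]:
        if len(k)<60: continue
        q=plane(c,k[:,0],0)[:,:2].astype(np.float32); (x,y),s,a=cv2.minAreaRect(q)
        if max(s)<260: out.append(np.round([x,y,*s,a],1).tolist())
    return out
E
python3 - <<'E'
from h import *
im={n:cv2.imread(f"pics/{n}0.png")[:,:,::-1].copy() for n in("top","scene")}
C={n:optics.get_calibration(n) for n in im}
for n in im: print(n,squares(im[n],C[n]))
# window: white disc blob near the window
for n,p in(("top",(388,257)),("scene",(283,178))):
    m=cv2.inRange(im[n],(150,150,140),(255,255,255)); w=np.zeros_like(m); cv2.circle(w,p,45,255,-1)
    ks=[k for k in cv2.findContours(m&w,cv2.RETR_EXTERNAL,cv2.CHAIN_APPROX_NONE)[0]]; k=max(ks,key=lambda k:cv2.contourArea(cv2.convexHull(k)))
    q=plane(C[n],k[:,0],0)[:,:2].astype(np.float32); print(n,"window",cv2.fitEllipse(cv2.convexHull(q)))
t,s=C["top"],C["scene"]
for nm,a,b in [("eye top",(323,155),(294,228)),("post done",(392,255),(283,152)),("post next",(261,243),(402,183)),
  ("jar top",(250,152),(388,258)),("bottle top",(418,185),(219,185)),
  ("tw1",(351,147),(254,258)),("tw2",(377,194),(258,213)),
  ]: print(nm,[np.round(x,1) for x in tri(t,a,s,b)])
for n in im: cv2.imwrite(f"pics/{n}_crop.png",cv2.resize(im[n][130:310,150:500] if n=="top" else im[n][125:310,170:530],None,fx=2.2,fy=2.2,interpolation=cv2.INTER_CUBIC)[:,:,::-1])
v=np.vstack([cv2.imread("pics/top_crop.png")[:,:770],cv2.imread("pics/scene_crop.png")[:,:770]]) ; cv2.imwrite("pics/both.png",cv2.resize(v,None,fx=.74,fy=.74) if v.shape[0]>600 else v); print(v.shape)
E
```

```text
top [[435.2, 142.4, 160.3, 160.5, 87.0], [670.7, -24.8, 160.9, 160.4, 21.6]]
scene [[671.5, -24.1, 159.8, 159.6, 21.6], [889.2, -498.4, 20.2, 72.7, 89.9], [435.6, 143.3, 159.3, 160.2, 87.3]]
top window ((465.5565185546875, -167.91957092285156), (134.796142578125, 136.7461395263672), 101.84504699707031)
scene window ((467.72808837890625, -167.60464477539062), (134.6407470703125, 137.643310546875), 40.22804641723633)
eye top [array([679.4,  30.6,  63.3]), np.float64(0.7)]
post done [array([ 462.4, -166. ,   72.1]), np.float64(2.5)]
post next [array([439.6, 137. ,  70.9]), np.float64(0.6)]
jar top [array([657.8, 212.2,  59.8]), np.float64(1.3)]
bottle top [array([ 641.5, -207.9,   59.7]), np.float64(5.3)]
tw1 [array([ 7.345e+02, -3.290e+01,  3.000e-01]), np.float64(5.5)]
tw2 [array([ 618.6, -119.7,    3.3]), np.float64(2.2)]
(803, 770, 3)
```

View pics/top_crop.png

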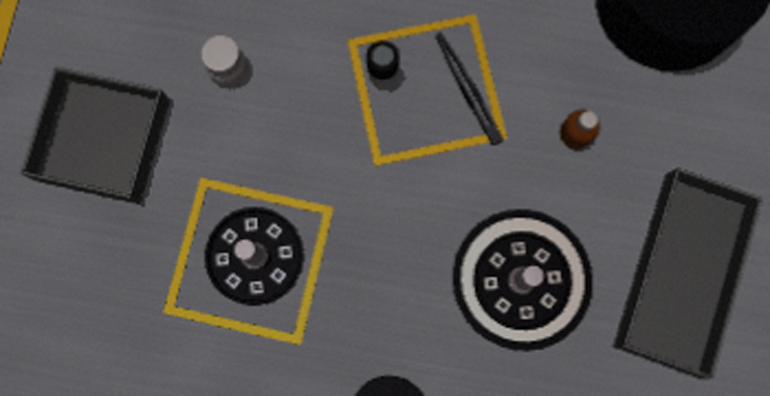

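View pics/scene_crop.png

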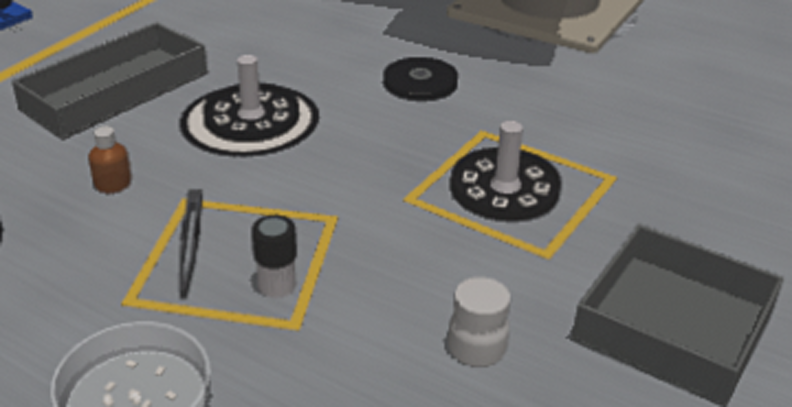

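The crops give clean pixels: tweezers tip at (438,35) and tail at (498,141) in the top crop, plus four rim corners for each bin in both crops. I triangulate the bins next.

Run:
```python
from h import *
t,s=optics.get_calibration("top"),optics.get_calibration("scene")
T=lambda p:np.array(p)/2.2+[150,130]-.25
S=lambda p:np.array(p)/2.2+[170,125]-.25
B={"long":[((677,170),(60,113+22-20)),((761,199),(15,88)),((712,377),(157,27)),((615,348),(206,45))],
"square":[((57,69),(725,365)),((172,95),(575,313)),((143,203),(642,229)),((24,173),(779,279))]}
for n,L in B.items():
    for a,b in L: q,g=tri(t,T(a),s,S(b)); print(n,q.round(1),round(g,1))
    q=plane(t,np.array([T(a) for a,b in L]),40)[:,:2].astype(np.float32); print(cv2.minAreaRect(q))
for a,b in (((438,35),(183,296)),((498,141),(196,193))): print("tw",tri(t,T(a),s,S(b)))
```

```text
long [ 611.4 -318.7   30. ] 3.9
long [ 594.2 -416.5   27.7] 4.9
long [ 390.6 -377.1   31.3] 3.5
long [ 406.7 -273.    38. ] 7.2
((498.70166015625, -341.26593017578125), (106.4163589477539, 211.60250854492188), 79.32496643066406)
square [610.2 396.6  39.6] 4.8
square [603.5 269.3  24.1] 8.8
square [472.2 277.   26.1] 16.7
square [484.5 407.5  35.6] 0.6
((541.4480590820312, 331.66796875), (142.56475830078125, 127.59683227539062), 86.48734283447266)
tw (array([738.41064771, -28.72264943,   1.50303837]), np.float64(0.4675528034669439))
tw (array([ 618.18376308, -117.259908  ,    5.3677151 ]), np.float64(1.9642179983497827))
```

Emit:
apply_moves:
  targets:
    - [44.5, -22.9, 0, 0, 0, 0, 0.45]
    - [44.5, -22.9, 0, 0, 0, 0, 0.45]
    - [44.5, -22.9, 0, 0, 0, 0, 0.45]
    - [44.5, -22.9, 0, 0, 0, 0, 0.45]
    - [44.5, -22.9, 0, 0, 0, 0, 0.45]
    - [44.5, -22.9, 0, 0, 0, 0, 0.45]
    - [44.5, -22.9, 0, 0, 0, 0, 0.45]
    - [44.5, -22.9, 0, 0, 0, 0, 0.45]
    - [44.5, -22.9, 0, 0, 0, 0, 0.45]
    - [44.5, -22.9, 0, 0, 0, 0, 0.45]
    - [44.5, -22.9, 0, 0, 0, 0, 0.45]
    - [44.5, -22.9, 0, 0, 0, 0, 0.45]
    - [44.5, -22.9, 0, 0, 0, 0, 0.45]
    - [44.5, -22.9, 0, 0, 0, 0, 0.45]
    - [0, 0, 30, 0, 0, -0.16, 0.45]
    - [0, 0, 30, 0, 0, -0.16, 0.45]
    - [0, 0, 0, 0, 0, 0, 0.45]

```text
time: 2.28
tool_pos: [676.5, -72.8, 167.1]
tcp_rot: [-179.7, 0.3, 36.3]
ft_force: [-0.7, 0.3, -0.7]
finger_gap: 46.7
grip_force: 0.0
```

Run:
```python
from h import *
s=sensors.sense(); print(s["time"],s["tool_pos"].round(1),s["tcp_rot"].round(2),s["finger_gap"])
c=optics.get_calibration("wrist"); im=optics.snapshot("wrist"); np.save("w1.npy",im); cv2.imwrite("pics/w1.png",im[:,:,::-1])
print(squares(im,c), np.round(c["pose"],2).tolist())
```

```text
2.275 [676.5 -72.8 167.1] [-179.7     0.29   36.27] 46.71744958423448
[[689.9, -502.1, 20.4, 108.3, 89.9], [434.4, 129.3, 133.7, 161.1, 87.0], [629.2, -30.1, 78.9, 138.9, 21.6], [671.3, -25.1, 160.5, 160.8, 21.5]] [[0.59, -0.76, -0.27, 745.29], [-0.81, -0.56, -0.19, -23.59], [-0.01, 0.33, -0.94, 309.47], [0.0, 0.0, 0.0, 1.0]]
```

View pics/w1.png

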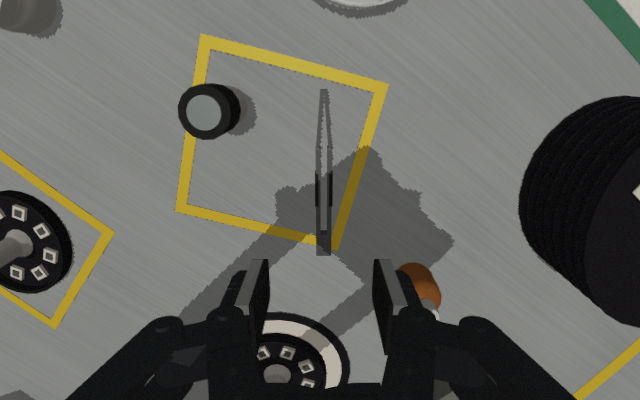

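The wrist view shows the tweezers aligned with the tool: tip (323,90), tail (323,253), dark grip patch at (323,190). The eyepiece top is at (204,113).

Run:
```python
from h import *
s=sensors.sense();c=optics.get_calibration("wrist")
tw=plane(c,[(323.5,89),(323.5,255)],10); print("tw",tw.round(1),np.linalg.norm(tw[0]-tw[1]),tw.mean(0),np.degrees(np.arctan2(*(tw[0]-tw[1])[[1,0]])))
print("grip patch",plane(c,[(323.5,190)],10)); print("eye",plane(c,[(204,113)],65))
y=np.radians(s["tcp_rot"][2]);d=tw.mean(0)-s["tool_pos"]
print("tool shift",d[0]*np.cos(y)+d[1]*np.sin(y),d[0]*np.sin(y)-d[1]*np.cos(y))
```

```text
tw [[ 741.3  -29.7   10. ]
 [ 618.7 -119.7   10. ]] 152.07721523822167 [680.03870013 -74.68332657  10.        ] 36.28178535758593
grip patch [[671.26067164 -81.11361133  10.        ]]
eye [[681.14927561  28.90202068  65.        ]]
tool shift 1.0287075756169284 2.5587143796370726
```

Emit:
apply_moves:
  targets:
    - [0, 2.5, 45, 0, 0, 0, 0.45]
    - [0, 0, 50, 0, 0, 0, 0.45]
    - [0, 0, 40, 0, 0, 0, 0.45]
    - [0, 0, 18, 0, 0, 0, 0.45]
    - [0, 0, 9, 0, 0, 0, 0.45]
    - [0, 0, 0, 0, 0, 0, 0.45]
    - [0, 0, 0, 0, 0, 0, 1]
    - [0, 0, 0, 0, 0, 0, 1]
    - [0, 0, 0, 0, 0, 0, 1]
    - [0, 0, 0, 0, 0, 0, 1]
    - [0, 0, 0, 0, 0, 0, 1]
  force: 40

```text
time: 3.7
tool_pos: [681.5, -75.7, 11.2]
tcp_rot: [179.9, -0.1, 36.3]
ft_force: [-1.2, 0.3, 5.5]
finger_gap: 10.5
grip_force: 39.1
```

Run:
```python
from h import *
s=sensors.sense();print(s["tool_pos"],s["ft_force"],s["finger_gap"])
im=optics.snapshot("wrist");s=sensors.sense();print(s["tool_pos"],s["ft_force"],s["finger_gap"])
cv2.imwrite("pics/w2.png",im[150:400,120:520,::-1])
```

```text
[681.53832468 -75.65417871  11.16494122] [-1.16717364  0.31877153  5.50290808] 10.530981289782234
[681.5464543  -75.68526544  11.17316047] [-1.82079277  0.52445816  6.49466205] 10.728862327975992
```

View pics/w2.png

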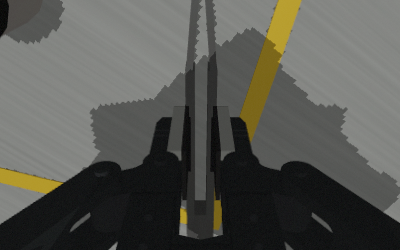

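The grip is on the tweezers but high, with the TCP at 11 mm. I'll open, go lower and regrip.

Emit:
apply_moves:
  targets:
    - [0, 0, 0, 0, 0, 0, 0.6]
    - [0, 0, 0, 0, 0, 0, 0.6]
    - [0, 0, 3, 0, 0, 0, 0.6]
    - [0, 0, 3, 0, 0, 0, 0.6]
    - [0, 0, 0, 0, 0, 0, 0.6]
    - [0, 0, 0, 0, 0, 0, 0.6]

```text
time: 4.5
tool_pos: [680.3, -75.4, 3.2]
tcp_rot: [-180.0, 0.0, 36.3]
ft_force: [-0.6, 0.4, 0.1]
finger_gap: 33.8
grip_force: 0.0
```

Emit:
apply_moves:
  targets:
    - [0, 0, 0, 0, 0, 0, 1]
    - [0, 0, 0, 0, 0, 0, 1]
    - [0, 0, 0, 0, 0, 0, 1]
    - [0, 0, 0, 0, 0, 0, 1]

```text
time: 5.0
tool_pos: [680.5, -75.5, 3.6]
tcp_rot: [180.0, -0.0, 36.3]
ft_force: [0.4, -1.2, 2.2]
finger_gap: 13.0
grip_force: 40.4
```

Emit:
apply_moves:
  targets:
    - [0, 0, -20, 0, 0, 0, 1]
    - [0, 0, -45, 0, 0, 0, 1]
    - [0, 0, -45, 0, 0, 0, 1]
    - [0, 0, -20, 0, 0, 0, 1]
    - [-43.4, 15.3, 0, 0, 0, 0, 1]
    - [-43.4, 15.3, 0, 0, 0, 0, 1]
    - [-43.4, 15.3, 0, 0, 0, 0, 1]
    - [-43.4, 15.3, 0, 0, 0, 0, 1]
    - [-43.4, 15.3, 0, 0, 0, 0, 1]
    - [-43.4, 15.3, 0, 0, 0, 0, 1]
    - [-43.4, 15.3, 0, 0, 0, 0, 1]
    - [0, 0, 0, 0, 0, 0.167, 1]
    - [0, 0, 0, 0, 0, 0.167, 1]
    - [0, 0, 0, 0, 0, 0.167, 1]
    - [0, 0, 0, 0, 0, 0.167, 1]
    - [0, 0, 0, 0, 0, 0.167, 1]
    - [0, 0, 0, 0, 0, 0, 1]

```text
time: 7.12
tool_pos: [498.5, -341.3, 132.7]
tcp_rot: [-180.0, 0.1, -11.5]
ft_force: [-0.7, -0.5, -0.2]
finger_gap: 12.9
grip_force: 40.1
```

Run:
```python
from h import *
s=sensors.sense(); print(s["time"],s["tool_pos"].round(1),s["tcp_rot"].round(2),s["finger_gap"])
c=optics.get_calibration("wrist"); im=optics.snapshot("wrist"); cv2.imwrite("pics/w3.png",im[:,:,::-1])
top=optics.snapshot("top"); cv2.imwrite("pics/top3.png",top[:,:,::-1])
```

```text
7.125 [ 498.5 -341.3  132.7] [-1.7997e+02  6.0000e-02 -1.1470e+01] 12.934691726048314
```

View pics/w3.png

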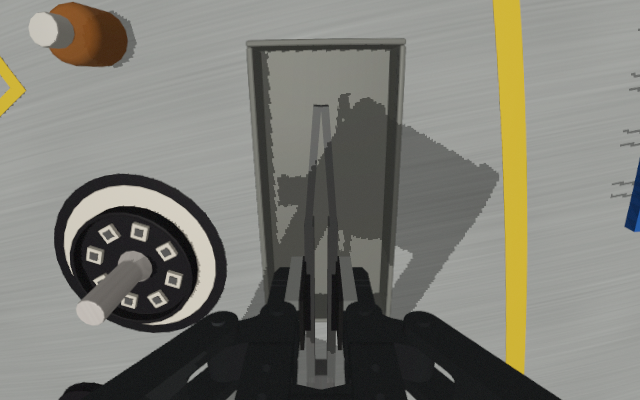

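The wrist view shows the bin's far rim corners at (247,42) and (405,40), side walls near parallel to the tweezers, and the tip at (320,105).

Run:
```python
from h import *
c=optics.get_calibration("wrist"); s=sensors.sense()
q=plane(c,[(247,41),(405,39),(397,180),(259,180)],40); print(q.round(1)); w=q[0]-q[1]; w/=np.linalg.norm(w); e=np.array([w[1],-w[0]]) 
print("width",np.linalg.norm(q[0]-q[1]),"yaw",np.degrees(np.arctan2(e[1],e[0])),np.degrees(np.arctan2(*(q[1]-q[2])[[1,0]])),np.degrees(np.arctan2(*(q[0]-q[3])[[1,0]])))
ctr=(q[0]+q[1])[:2]/2-105*e; print("centre",ctr)
y=np.radians(s["tcp_rot"][2]);d=ctr-s["tool_pos"][:2]; print("tool shift",d[0]*np.cos(y)+d[1]*np.sin(y),d[0]*np.sin(y)-d[1]*np.cos(y))
```

```text
[[ 613.8 -318.3   40. ]
 [ 595.8 -414.7   40. ]
 [ 506.6 -397.5   40. ]
 [ 525.3 -303.7   40. ]]
width 98.05146637555863 yaw -10.538068109995129 -10.882464125852012 -9.364880052541153
centre [ 501.58598851 -347.2772539 ]
tool shift 3.9663522451201554 5.116142470553294
```

Emit:
apply_moves:
  targets:
    - [4, 5, 30, 0, 0, -0.015, 1]
    - [0, 0, 35, 0, 0, 0, 1]
    - [0, 0, 30, 0, 0, 0, 1]
    - [0, 0, 18, 0, 0, 0, 1]
    - [0, 0, 8, 0, 0, 0, 1]
    - [0, 0, 3, 0, 0, 0, 1]
    - [0, 0, 0, 0, 0, 0, 1]
    - [0, 0, 0, 0, 0, 0, 0.7]
    - [0, 0, 0, 0, 0, 0, 0.65]
    - [0, 0, 0, 0, 0, 0, 0.6]
    - [0, 0, 0, 0, 0, 0, 0.6]

```text
time: 8.6
tool_pos: [501.9, -347.4, 9.4]
tcp_rot: [180.0, -0.0, -10.7]
ft_force: [0.3, 0.1, -0.1]
finger_gap: 34.0
grip_force: 0.0
```

Emit:
apply_moves:
  targets:
    - [0, 0, -10, 0, 0, 0, 0.6]
    - [0, 0, -40, 0, 0, 0, 0.6]
    - [0, 0, -50, 0, 0, 0, 0.4]
    - [0, 0, -40, 0, 0, 0, 0.2]
    - [13.2, -50.4, 0, 0, 0, 0, 0.2]
    - [13.2, -50.4, 0, 0, 0, 0, 0.2]
    - [13.2, -50.4, 0, 0, 0, 0, 0.2]
    - [13.2, -50.4, 0, 0, 0, 0, 0.2]
    - [13.2, -50.4, 0, 0, 0, 0, 0.2]
    - [13.2, -50.4, 0, 0, 0, 0, 0.2]
    - [13.2, -50.4, 0, 0, 0, 0, 0.2]
    - [13.2, -50.4, 0, 0, 0, 0, 0.2]
    - [0, 0, 0, 0, 0, 0, 0.2]

```text
time: 10.22
tool_pos: [681.2, 33.4, 149.9]
tcp_rot: [-179.9, -0.0, -10.4]
ft_force: [0.2, -0.0, -1.4]
finger_gap: 68.4
grip_force: 0.0
```

Run:
```python
from h import *
s=sensors.sense(); print(s["time"],s["tool_pos"].round(1),s["tcp_rot"].round(2),s["finger_gap"])
c=optics.get_calibration("wrist"); im=optics.snapshot("wrist"); cv2.imwrite("pics/w4.png",im[:,:,::-1])
h=cv2.cvtColor(im,cv2.COLOR_RGB2HSV); m=cv2.inRange(h,(0,0,0),(180,255,60)); 
# expected top centre pixel, project
T=np.linalg.inv(np.array(c["pose"])); 
px=cv2.projectPoints(np.float64([[680.5,29.5,65]]),cv2.Rodrigues(T[:3,:3])[0],T[:3,3],c["camera_matrix"],c["dist_coeffs"])[0].ravel(); print("expected px",px)
t=optics.snapshot("top"); a=t[130:310,150:500]; cv2.imwrite("pics/v4.png",np.vstack([cv2.resize(im,(480,300)),cv2.resize(t[140:320,150:438],(480,300),interpolation=cv2.INTER_CUBIC)])[:,:,::-1])
```

```text
10.225 [681.2  33.4 149.9] [-1.7994e+02 -4.0000e-02 -1.0420e+01] 68.37743254702806
expected px [325.83451495 209.54524436]
```

View pics/w4.png

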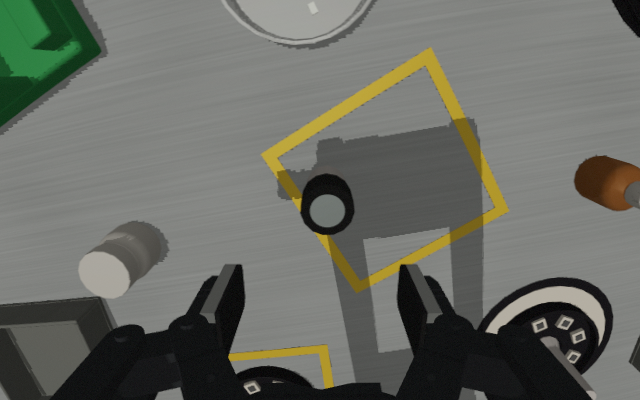

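The eyepiece top is at (326,210), as predicted. Descending.

Emit:
apply_moves:
  targets:
    - [0, 0, 35, 0, 0, 0, 0.2]
    - [0, 0, 40, 0, 0, 0, 0.2]
    - [0, 0, 25, 0, 0, 0, 0.2]
    - [0, 0, 15, 0, 0, 0, 0.2]
    - [0, 0, 5, 0, 0, 0, 0.2]
    - [0, 0, 0, 0, 0, 0, 0.2]

```text
time: 11.08
tool_pos: [680.8, 28.9, 30.2]
tcp_rot: [-180.0, -0.1, -10.7]
ft_force: [-0.2, 0.6, 0.1]
finger_gap: 68.2
grip_force: 0.0
```

Emit:
apply_moves:
  targets:
    - [0, 0, 0, 0, 0, 0, 0.8]
    - [0, 0, 0, 0, 0, 0, 0.8]
    - [0, 0, 0, 0, 0, 0, 0.8]
    - [0, 0, 0, 0, 0, 0, 0.8]
    - [0, 0, -15, 0, 0, 0, 0.8]
    - [0, 0, -35, 0, 0, 0, 0.8]
    - [0, 0, -35, 0, 0, 0, 0.8]
    - [0, 0, -15, 0, 0, 0, 0.8]
    - [-27.7, -38.7, 0, 0, 0, 0, 0.8]
    - [-27.7, -38.7, 0, 0, 0, 0, 0.8]
    - [-27.7, -38.7, 0, 0, 0, 0, 0.8]
    - [-27.7, -38.7, 0, 0, 0, 0, 0.8]
    - [-27.7, -38.7, 0, 0, 0, 0, 0.8]
    - [-27.7, -38.7, 0, 0, 0, 0, 0.8]
    - [-27.7, -38.7, 0, 0, 0, 0, 0.8]
    - [0, 0, 0, 0, 0, 0, 0.8]
  force: 30

```text
time: 13.08
tool_pos: [537.6, 334.3, 128.5]
tcp_rot: [180.0, 0.1, -10.4]
ft_force: [0.6, -1.5, -0.9]
finger_gap: 36.8
grip_force: 30.4
```

Run:
```python
from h import *
s=sensors.sense(); print(s["time"],s["tool_pos"].round(1),s["tcp_rot"].round(2),s["finger_gap"])
c=optics.get_calibration("wrist"); im=optics.snapshot("wrist"); cv2.imwrite("pics/w5.png",im[:,:,::-1])
```

```text
13.075 [537.6 334.3 128.5] [ 1.7999e+02  9.0000e-02 -1.0420e+01] 36.822234016102826
```

View pics/w5.png

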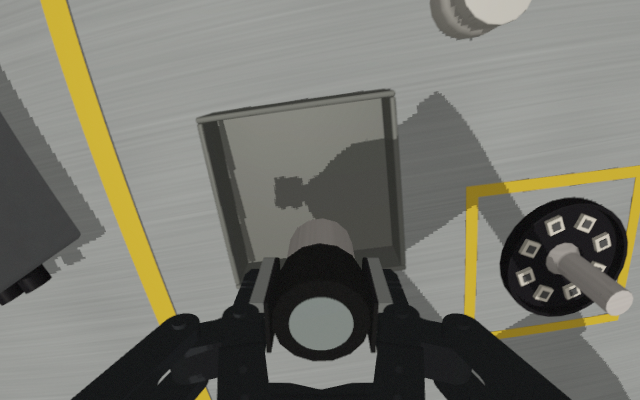

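The eyepiece is held upright in the gripper over the bin. The bin rim corners are at (197,120), (395,91) and about (406,268).

Run:
```python
from h import *
c=optics.get_calibration("wrist"); s=sensors.sense(); print(s["tool_pos"],s["tcp_rot"])
q=plane(c,[(197,119),(395,90),(406,268),(238,286)],40); print(q.round(1))
w=(q[0]-q[1])[:2]; L=np.linalg.norm(w); w/=L; e=np.array([w[1],-w[0]])
ctr=(q[0]+q[1])[:2]/2-65*e; print("width",L,np.linalg.norm(q[1]-q[2]),"yaw",np.degrees(np.arctan2(e[1],e[0])),"centre",ctr)
y=np.radians(s["tcp_rot"][2]);d=ctr-s["tool_pos"][:2]; print("tool shift",d[0]*np.cos(y)+d[1]*np.sin(y),d[0]*np.sin(y)-d[1]*np.cos(y))
```

```text
[538.60531464 332.54482154 128.57307179] [ 1.79948920e+02  5.38640626e-02 -1.04971792e+01]
[[613.2 399.8  40. ]
 [607.5 271.5  40. ]
 [479.5 278.   40. ]
 [487.3 405.5  40. ]]
width 128.40081911279088 128.10530337270953 yaw -2.5378905701670424 centre [545.3940123 338.5139304]
tool shift 5.587586452363496 -7.106022388675992
```

Emit:
apply_moves:
  targets:
    - [2.9, -8.2, 20, 0, 0, -0.143, 0.8]
    - [0, 0, 30, 0, 0, 0, 0.8]
    - [0, 0, 22, 0, 0, 0, 0.8]
    - [0, 0, 12, 0, 0, 0, 0.8]
    - [0, 0, 6, 0, 0, 0, 0.8]
    - [0, 0, 3, 0, 0, 0, 0.8]
    - [0, 0, 2, 0, 0, 0, 0.8]
    - [0, 0, 0, 0, 0, 0, 0.8]
    - [0, 0, 0, 0, 0, 0, 0.5]
    - [0, 0, 0, 0, 0, 0, 0.4]
    - [0, 0, 0, 0, 0, 0, 0.35]
    - [0, 0, 0, 0, 0, 0, 0.35]

```text
time: 14.62
tool_pos: [544.3, 338.9, 34.3]
tcp_rot: [-180.0, -0.0, -2.5]
ft_force: [-0.2, 0.6, 0.3]
finger_gap: 55.6
grip_force: 0.0
```

Emit:
apply_moves:
  targets:
    - [0, 0, -10, 0, 0, 0, 0.35]
    - [0, 0, -35, 0, 0, 0, 0.35]
    - [0, 0, -45, 0, 0, 0, 0.35]
    - [0, 0, -35, 0, 0, 0, 0.35]
    - [-5.8, 50.8, 0, 0, 0, 0, 0.35]
    - [-5.8, 50.8, 0, 0, 0, 0, 0.35]
    - [-5.8, 50.8, 0, 0, 0, 0, 0.35]
    - [-5.8, 50.8, 0, 0, 0, 0, 0.35]
    - [-5.8, 50.8, 0, 0, 0, 0, 0.35]
    - [-5.8, 50.8, 0, 0, 0, 0, 0.35]
    - [-5.8, 50.8, 0, 0, 0, 0, 0.35]
    - [-5.8, 50.8, 0, 0, 0, 0, 0.35]
    - [-5.8, 50.8, 0, 0, 0, 0, 0.35]
    - [-5.8, 50.8, 0, 0, 0, 0, 0.35]
    - [0, 0, 0, 0, 0, 0, 0.2]
    - [0, 0, 0, 0, 0, 0, 0.2]

```text
time: 16.62
tool_pos: [464.5, -165.9, 159.8]
tcp_rot: [-180.0, -0.0, -2.5]
ft_force: [-0.1, 0.3, -0.8]
finger_gap: 68.1
grip_force: 0.0
```

Run:
```python
from h import *
s=sensors.sense(); print(s["time"],s["tool_pos"].round(1),s["tcp_rot"].round(2),s["finger_gap"])
c=optics.get_calibration("wrist"); im=optics.snapshot("wrist")
sc=optics.snapshot("scene"); cv2.imwrite("pics/v6.png",np.hstack([im[:,:,::-1][:,120:520],sc[100:500,150:550][:,:,::-1] if 0 else np.vstack([cv2.resize(sc[120:310,160:560],(400,190)),cv2.resize(optics.snapshot("top")[130:310,150:500],(400,210))])[:,:,::-1]]))
```

```text
16.625 [ 464.5 -165.9  159.8] [-1.7998e+02 -3.0000e-02 -2.5300e+00] 68.08417973111455
```

View pics/v6.png

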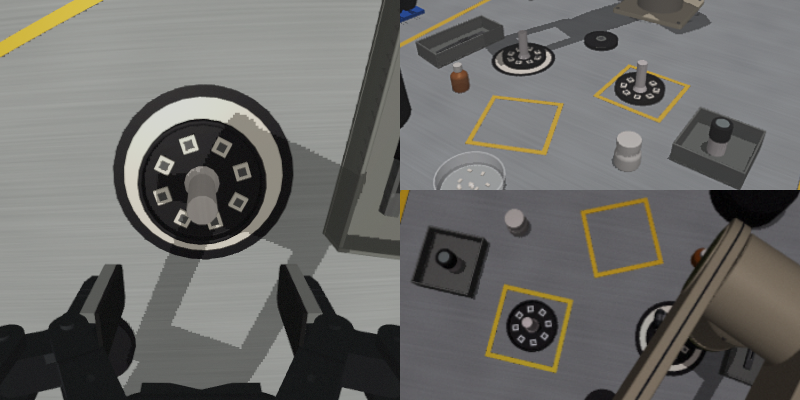

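The combined view shows the eyepiece upright in the square bin, the square cleared, and both bystanders in place. In full wrist pixels, the finished carrier's post top is at (322,207), its base at (322,178), and the window ring spans x 233–413 and y 85–259.

Run:
```python
from h import *
s=sensors.sense();c=optics.get_calibration("wrist"); print(s["tool_pos"])
print("post",plane(c,[(322,207)],75).round(1),"post base",plane(c,[(322,180)],20).round(1))
print("dish",plane(c,[(258,180),(384,180),(322,118),(322,243)],16).round(1))
print("ring",plane(c,[(233,172),(413,172),(323,85),(323,259)],0).round(1))
```

```text
[ 464.67000221 -164.92351305  159.45562323]
post [[ 466.5 -166.4   75. ]] post base [[ 470.4 -166.8   20. ]]
dish [[ 471.5 -112.9   16. ]
 [ 467.1 -218.9   16. ]
 [ 520.4 -168.8   16. ]
 [ 411.  -164.4   16. ]]
ring [[ 475.5  -88.3    0. ]
 [ 468.9 -247.4    0. ]
 [ 545.4 -170.7    0. ]
 [ 386.3 -164.5    0. ]]
```

Emit:
apply_moves:
  targets:
    - [1.8, 1.2, 35, 0, 0, 0, 0.2]
    - [0, 0, 45, 0, 0, 0, 0.2]
    - [0, 0, 30, 0, 0, 0, 0.2]
    - [0, 0, 15, 0, 0, 0, 0.2]
    - [0, 0, 4, 0, 0, 0, 0.2]
    - [0, 0, 0, 0, 0, 0, 0.2]
    - [0, 0, 0, 0, 0, 0, 0.9]
    - [0, 0, 0, 0, 0, 0, 0.9]
    - [0, 0, 0, 0, 0, 0, 0.9]
    - [0, 0, 0, 0, 0, 0, 0.9]
    - [0, 0, 0, 0, 0, 0, 0.9]
  force: 30

```text
time: 18.15
tool_pos: [466.6, -167.6, 31.1]
tcp_rot: [180.0, -0.1, -2.5]
ft_force: [-1.6, 1.4, 6.9]
finger_gap: 21.0
grip_force: 29.5
```

Emit:
apply_moves:
  targets:
    - [8, -6.1, 0, 0, 0, 0, 0.9]
    - [14, -10.7, 0, 0, 0, 0, 0.9]
    - [18.5, -14.1, 0, 0, 0, 0, 0.9]
    - [18.5, -14.1, 0, 0, 0, 0, 0.9]
    - [18.5, -14.1, 0, 0, 0, 0, 0.9]
    - [18.5, -14.1, 0, 0, 0, 0, 0.9]
    - [18.5, -14.1, 0, 0, 0, 0, 0.9]
    - [18.5, -14.1, 0, 0, 0, 0, 0.9]
    - [18.5, -14.1, 0, 0, 0, 0, 0.9]
    - [18.5, -14.1, 0, 0, 0, 0, 0.9]
    - [18.5, -14.1, 0, 0, 0, 0, 0.9]
    - [6.5, -5, 0, 0, 0, 0, 0.9]
    - [3, -2.3, 0, 0, 0, 0, 0.9]
    - [0, 0, 0, 0, 0, 0, 0.9]
    - [0, 0, 0, 0, 0, 0, 0.9]
    - [0, 0, 0, 0, 0, 0, 0.9]

```text
time: 20.15
tool_pos: [670.9, -25.5, 31.2]
tcp_rot: [180.0, -0.1, -2.5]
ft_force: [-1.7, -1.4, 5.7]
finger_gap: 20.9
grip_force: 30.4
```

Emit:
apply_moves:
  targets:
    - [0, 0, 0, 0, 0, 0, 0.4]
    - [0, 0, 0, 0, 0, 0, 0.2]
    - [0, 0, 0, 0, 0, 0, 0.2]
    - [0, 0, 0, 0, 0, 0, 0.2]
    - [0, 0, -15, 0, 0, 0, 0.2]
    - [0, 0, -40, 0, 0, 0, 0.2]
    - [0, 0, -45, 0, 0, 0, 0.2]
    - [0, 0, -20, 0, 0, 0, 0.2]
    - [-34.1, -21.7, 0, 0, 0, 0, 0.2]
    - [-34.1, -21.7, 0, 0, 0, 0, 0.2]
    - [-34.1, -21.7, 0, 0, 0, 0, 0.2]
    - [-34.1, -21.7, 0, 0, 0, 0, 0.2]
    - [-34.1, -21.7, 0, 0, 0, 0, 0.2]
    - [-34.1, -21.7, 0, 0, 0, 0, 0.2]
    - [-34.1, -21.7, 0, 0, 0, 0, 0.2]
    - [0, 0, 0, 0, 0, 0, 0.2]
    - [0, 0, 0, 0, 0, 0, 0.2]

```text
time: 22.28
tool_pos: [438.8, 136.9, 150.5]
tcp_rot: [180.0, -0.0, -2.4]
ft_force: [-0.2, -0.6, 0.0]
finger_gap: 68.4
grip_force: 0.0
```

Run:
```python
from h import *
s=sensors.sense(); print(s["time"],s["tool_pos"].round(1),s["tcp_rot"].round(2),s["finger_gap"])
c=optics.get_calibration("wrist"); im=optics.snapshot("wrist"); cv2.imwrite("pics/w7.png",im[:,:,::-1])
def dish(im,c,xy):
    # dark dish rim near expected place, in plane z=16
    T=np.linalg.inv(np.array(c["pose"]));p=cv2.projectPoints(np.float64([[*xy,16],[xy[0],xy[1]+80,16]]),cv2.Rodrigues(T[:3,:3])[0],T[:3,3],c["camera_matrix"],c["dist_coeffs"])[0].reshape(-1,2)
    m=cv2.inRange(cv2.cvtColor(im,cv2.COLOR_RGB2GRAY),0,48); w=np.zeros_like(m); cv2.circle(w,tuple(int(v) for v in p[0]),int(np.linalg.norm(p[0]-p[1])),255,-1)
    k=max(cv2.findContours(m&w,cv2.RETR_EXTERNAL,cv2.CHAIN_APPROX_NONE)[0],key=cv2.contourArea)
    q=plane(c,k[:,0],16)[:,:2].astype(np.float32); return p[0].round(),cv2.minEnclosingCircle(q),cv2.fitEllipse(q)
print("next",dish(im,c,(439,138)))
t=optics.snapshot("top");sc=optics.snapshot("scene");np.savez("s7.npz",t=t,sc=sc)
for n,i in(("top",t),("scene",sc)):
    ct=optics.get_calibration(n); print(n,"done",dish(i,ct,(671,-25)),"sq",squares(i,ct))
```

```text
22.275 [438.8 136.9 150.5] [ 1.7999e+02 -5.0000e-02 -2.4500e+00] 68.36454845793175
next (array([319., 188.]), ((440.92999267578125, 136.3953094482422), 54.90530776977539), ((440.817138671875, 136.1574249267578), (107.3436508178711, 108.89708709716797), 86.73639678955078))
top done (array([344., 168.]), ((664.8295288085938, -26.405324935913086), 56.34259033203125), ((664.503662109375, -25.566112518310547), (106.26522064208984, 110.57286834716797), 93.17124938964844)) sq [[84.6, 503.4, 152.2, 15.6, 0.8], [433.8, 115.5, 105.9, 160.5, 86.9], [670.8, -24.7, 160.9, 160.3, 21.5]]
scene done (array([276., 235.]), ((676.21484375, -18.57832145690918), 60.26841354370117), ((676.9639282226562, -17.205944061279297), (103.82347106933594, 113.95758056640625), 134.66590881347656)) sq [[671.5, -24.1, 159.8, 159.6, 21.6], [889.2, -498.4, 20.2, 72.7, 89.9], [435.6, 143.0, 159.4, 160.3, 87.0]]
```

The finished carrier is centred to within about 3 mm in both views, and the waiting carrier is at (441,136).

Emit:
apply_moves:
  targets:
    - [2, 0.5, 35, 0, 0, 0, 0.2]
    - [0, 0, 40, 0, 0, 0, 0.2]
    - [0, 0, 27, 0, 0, 0, 0.2]
    - [0, 0, 13, 0, 0, 0, 0.2]
    - [0, 0, 4, 0, 0, 0, 0.2]
    - [0, 0, 0, 0, 0, 0, 0.2]
    - [0, 0, 0, 0, 0, 0, 0.9]
    - [0, 0, 0, 0, 0, 0, 0.9]
    - [0, 0, 0, 0, 0, 0, 0.9]
    - [0, 0, 0, 0, 0, 0, 0.9]
    - [0, 0, 0, 0, 0, 0, 0.9]

```text
time: 23.8
tool_pos: [441.0, 136.6, 32.0]
tcp_rot: [-180.0, -0.1, -2.5]
ft_force: [-2.2, 0.4, 4.9]
finger_gap: 21.3
grip_force: 29.5
```

Emit:
apply_moves:
  targets:
    - [1.2, 9, 0, 0, 0, 0, 0.9]
    - [2.2, 17, 0, 0, 0, 0, 0.9]
    - [3, 23.5, 0, 0, 0, 0, 0.9]
    - [3, 23.5, 0, 0, 0, 0, 0.9]
    - [3, 23.5, 0, 0, 0, 0, 0.9]
    - [3, 23.5, 0, 0, 0, 0, 0.9]
    - [3, 23.5, 0, 0, 0, 0, 0.9]
    - [3, 23.5, 0, 0, 0, 0, 0.9]
    - [3, 23.5, 0, 0, 0, 0, 0.9]
    - [3, 23.5, 0, 0, 0, 0, 0.9]
    - [3, 23.5, 0, 0, 0, 0, 0.9]
    - [3, 23.5, 0, 0, 0, 0, 0.9]
    - [3, 23.5, 0, 0, 0, 0, 0.9]
    - [1.6, 13, 0, 0, 0, 0, 0.9]
    - [0.6, 5.5, 0, 0, 0, 0, 0.9]
    - [0, 0, 0, 0, 0, 0, 0.9]
    - [0, 0, 0, 0, 0, 0, 0.9]
    - [0, 0, 0, 0, 0, 0, 0.9]

```text
time: 26.05
tool_pos: [466.4, -168.9, 32.0]
tcp_rot: [179.9, -0.1, -2.5]
ft_force: [0.7, -0.3, 6.0]
finger_gap: 21.1
grip_force: 30.1
```

Emit:
apply_moves:
  targets:
    - [0, 0, 0, 0, 0, 0, 0.4]
    - [0, 0, 0, 0, 0, 0, 0.2]
    - [0, 0, 0, 0, 0, 0, 0.2]
    - [0, 0, 0, 0, 0, 0, 0.2]
    - [0, 0, -15, 0, 0, 0, 0.2]
    - [0, 0, -40, 0, 0, 0, 0.2]
    - [0, 0, -45, 0, 0, 0, 0.2]
    - [0, 0, -40, 0, 0, 0, 0.2]
    - [0, 0, 0, 0, 0, 0, 0.2]
    - [0, 0, 0, 0, 0, 0, 0.2]

```text
time: 27.3
tool_pos: [466.0, -167.9, 171.6]
tcp_rot: [180.0, -0.0, -2.5]
ft_force: [0.4, -0.7, -0.2]
finger_gap: 68.1
grip_force: 0.0
```

Run:
```python
from h import *
s=sensors.sense(); print(s["time"],s["tool_pos"].round(1),s["ft_force"].round(1))
c=optics.get_calibration("wrist"); im=optics.snapshot("wrist")
g=cv2.cvtColor(im,cv2.COLOR_RGB2GRAY)
T=np.linalg.inv(np.array(c["pose"]));P=lambda q:cv2.projectPoints(np.float64([q]),cv2.Rodrigues(T[:3,:3])[0],T[:3,3],c["camera_matrix"],c["dist_coeffs"])[0].ravel()
def radial(x,y,z,lo,hi,f):   # edge radius along rays from the expected centre, up- and sideways
    pts=[]
    for a in np.radians(np.arange(-90,91,10)):
        R=np.arange(lo,hi,.5); v=[]
        for q in R:
            p=P([x+q*np.cos(a),y+q*np.sin(a),z]).round().astype(int); v.append(int(g[p[1],p[0]]) if 0<=p[1]<400 and 0<=p[0]<640 else 0)
        d=np.diff(np.convolve(v,np.ones(5)/5,"valid"))*f; q=R[d.argmax()+2]
        pts.append([x+q*np.cos(a),y+q*np.sin(a)])
    p=np.array(pts); A=np.c_[2*p,np.ones(len(p))]; b=(p**2).sum(1); k=np.linalg.lstsq(A,b,rcond=None)[0]
    e=abs(np.hypot(*(p-k[:2]).T)-np.sqrt(k[2]+k[:2]@k[:2])); i=e<=np.sort(e)[12]; k=np.linalg.lstsq(A[i],b[i],rcond=None)[0]
    return k[:2].round(1),np.sqrt(k[2]+k[:2]@k[:2]).round(1)
print("dish",radial(466.4,-168.4,16,48,62,1),"window white edge",radial(466.4,-168.4,0,62,76,-1),"outer",radial(466.4,-168.4,0,74,88,1))
sc=optics.snapshot("scene");cs=optics.get_calibration("scene")
a=np.load("s7.npz")["sc"]; o=cv2.imread("pics/scene0.png")[:,:,::-1]
for n,(u,v) in {"jar":(388,270),"bottle":(219,195),"eyepiece":(0,0)}.items():
    if u: print(n,"max change",np.abs(sc[v-18:v+18,u-9:u+9].astype(int)-o[v-18:v+18,u-9:u+9]).mean().round(1))
```

```text
27.3 [ 466.  -167.9  171.6] [ 0.4 -0.7 -0.2]
dish (array([ 468. , -169.3]), np.float64(53.3)) window white edge (array([ 466.2, -168.4]), np.float64(69.7)) outer (array([ 465.3, -168.2]), np.float64(80.1))
jar max change 2.8
bottle max change 1.7
```

```bash
python3 -c "
from bench import r
print(r.hand_in())"
```

```text
the job is handed in; nothing more can be done
None
```

I handed the job in at 27 s with no verdict shown: tweezers in the long bin (not checked closely after release), eyepiece upright in the square bin, both carriers measured within about 3 mm of their centres, and the jar and bottle unmoved.

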